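Open the blue-lidded sample tub in the mobile food-testing lab

TASK

Open the sample tub with the blue lid: tip the lid's front, where its upright white grip is, well up (some 20 degrees) while its back edge still rests on the tub under the grey keeper bar, then draw it out and lift it off without dragging the tub along. Lay the lid gently, not dropped, flat and right way up inside the aluminium tray, and let go. Leave the blue lid's tub standing in its place and do not disturb the orange-lidded tub, the jar, the red box, the meter or the sample cups.

Things in the scene. Friction and masses are not known exactly. Their poses are not given: they have to be found in the camera images.
- lid_blue: Loose blue plastic lid, about 120 g. Origin: centre of its underside (bottom of plug frame); x to its back, z up. Plate 140 (x) x 120 (y) mm at z 10 to 16 mm; plug frame 114 x 94 mm below it, 10 mm deep, sits in the tub's mouth with 3 mm play. Back tongue 50 mm wide at plate level reaches x = +88 mm, under the tub's keeper bar. Closed: 80 mm above the tub's origin, same yaw.
- lid_blue_grip (a point): Centre of the top face of the blue lid's upright white grip block near its front edge: lid frame (-52, 0, 48) mm. The block, 14 mm (lid x) by 40 mm (lid y), reaches 32 mm down from here to the plate and is free on all sides.
- lid_blue_back_edge (a point): Point on the underside of the blue lid's plate, lid frame (65, 0, 10) mm, which lies on the tub's back rim while the lid is closed and about which the lid tips.
- tub_blue: Loose white tub under the blue lid, 130 (x) x 110 (y) x 90 (z) mm, wall 5 mm, about 0.9 kg. Origin: centre of its underside; x to its back (roughly away from the robot), z up. Grey keeper on its back: a bar along y, 76 mm long, at x 75 to 89 mm, 11 to 21 mm above the rim, on posts at y = +-34 mm.
- tub_blue_back_rim (a point): Middle of the outer edge of that tub's back rim: tub frame (65, 0, 90) mm. The keeper bar is 5 mm above the closed lid's tongue, so a straight lift catches; once tipped, the lid comes out when drawn 15 mm or more to the front (-x). No latch, no friction fit.
- tray: Fixed shallow pale aluminium tray, open at the top, outside 215 (x) x 180 (y) x 18 (z) mm, wall and floor 4 mm. Origin: centre of its underside; the lid goes in with its long side along the tray's long side (x). Either way round.
- lid_orange: Identical lid in orange on the other tub; leave alone. Origin and axes as for the blue lid.
- tub_orange: Identical tub with the orange lid; leave alone. Origin and axes as for the blue-lidded tub.
- bottle: White wide jar, 80 mm diameter, 150 mm tall, behind the tubs; leave alone. Origin: centre of its underside.
- kit_box: Red flat box 70 x 140 x 35 mm behind the tubs; leave alone. Origin: centre of its underside.
- meter: Small black hand-held meter, 100 x 60 x 22 mm, on the right side; leave alone. Origin: centre of its underside.
- cup0: Small clear sample cup, 48 mm diameter, 32 mm tall, behind the tubs; leave alone. Origin: centre of its underside.
- cup1: Small clear sample cup, 48 mm diameter, 32 mm tall, behind the tubs; leave alone. Origin: centre of its underside.
- cup2: Small clear sample cup, 48 mm diameter, 32 mm tall, behind the tubs; leave alone. Origin: centre of its underside.
- cup3: Small clear sample cup, 48 mm diameter, 32 mm tall, on the left side; leave alone. Origin: centre of its underside.
Mind the look-alikes: they are no part of the job. Leave any turquoise look-alike of the tub_blue alone.

How it is judged (in metres and radians):
On the way:
1. the blue lid is tipped up by more than 11 degrees (0.2 rad) while its back edge is still within 25 mm of the tub's back rim (angle between lid_blue's own z axis and vertical above 0.2 rad and distance between lid_blue_back_edge and tub_blue_back_rim below 0.025 m), for 0.1 s.
At the end, for the whole second after the job is handed in: Blue lid at rest, released, right way up, flat within 0.06 rad on the tray floor, its origin within 50 mm of the tray centre and under 9 mm above the tray underside; its tub upright, within 40 mm of its start; orange lid on its tub (15 mm), that tub moved under 30 mm (angle between lid_blue's own z axis and vertical below 0.06 rad and horizontal distance between lid_blue and tray below 0.05 m and z of lid_blue in the frame of tray between 0 and 0.009 m and linear speed of lid_blue below 0.02 m/s and angle between tub_blue's own z axis and vertical below 0.05 rad and distance of tub_blue from where it was at the start of the episode below 0.04 m and horizontal distance between lid_orange and tub_orange below 0.015 m and distance of tub_orange from where it was at the start of the episode below 0.03 m); the robot touches nothing.
It fails at once if the blue-lidded tub is dragged or lifted by more than 40 mm (distance of tub_blue from where it was at the start of the episode above 0.04 m).
It fails at once if the blue-lidded tub is tipped by more than 0.2 rad (angle between tub_blue's own z axis and vertical above 0.2 rad).
It fails at once if the blue lid is dropped (falls freely, untouched by the fingers, faster than 0.6 m/s) (linear speed of lid_blue above 0.6 m/s and contact force between the fingers and lid_blue below 0.02 N).
It fails at once if the orange lid or its tub is moved by more than 30 mm (distance of any of lid_orange, tub_orange from where it was at the start of the episode above 0.03 m).
It fails at once if the jar, the red box, the meter or a sample cup is moved by more than 30 mm (distance of any of bottle, kit_box, meter, cup0, cup1, cup2, cup3 from where it was at the start of the episode above 0.03 m).
It also fails if it takes over 45 s, if anything falls off the work surface, if the arm or the gripper's body presses on something with over 40 N, if the wrist force passes 120 N, or if a joint passes its speed limit or range.

ROBOT

A 6-joint arm with a two-finger parallel gripper is mounted at the origin on the work surface. World frame = base frame: x ahead of the robot, y to its left, z up, the work surface at z = 0. Lengths are in mm, angles in rad, forces in N, time in s.
With the tool pointing down it reaches from about 300 to 875 mm from the base axis. Payload 4.2 kg.
Tool frame: the origin (TCP) lies midway between the tips of the shut fingers; the grasp point (between the pads) lies 19 mm behind it; z points along the fingers, y is the line along which they close (so a half turn about z gives the same grasp; the last joint's range is limited). The gripper opens to 85 mm and grips with 20 to 120 N. Pads are 22 mm wide; open, the fingers measure 114 mm over their backs; the gripper's body (76 mm by 85 mm) begins 54 mm behind the grasp point. The pads swing forward as they close: fully open they stand 13 mm farther back than shut.
Start: joints at [-1.274, 0.32, 1.565, -0, 1.257, -0.02], TCP at [179.132, -546.403, 203.538] pointing down, gripper open.
Joint ranges: [-3.11, 3.11], [-0.84, 2.01], [0.21, 2.61], [-1.34, 4.49], [0.05, 2.63], [-2.56, 2.56]. Speed limits (rad/s): [2.57, 2.57, 3.14, 3.14, 3.14, 3.14].

INTERFACE

Orientations are given as a unit quaternion [w, x, y, z].
In Python, from rig import * gives the robot as it stands. Calls block until the motion is done:
- goto(position, orientation): joint-space move of the TCP to a pose.
- line_to(position, ori=None, rate=150): straight line of the TCP; ori=None keeps the orientation; rate is the mean speed in mm/s.
- move_joints(angles): joint-space move.
- set_gripper(opening, grasp_force=None): finger opening in mm; grasp_force is the grip in N (None keeps the last); returns when the fingers have stopped.
- wait(seconds).
- solve_ik(position, orientation): joint angles nearest the present ones, or None.
- snapshot(name): name is "scene" or "side" or "wrist"; returns a dict with "frame" (480x640x3 uint8, red, green, blue), "mtx" (3x3 intrinsics, pixels), "extrinsics" (4x4, takes a point from world to camera coordinates); the wrist camera has in their place "T_tool_cam" (4x4, takes a point from camera to tool coordinates, whose origin is the TCP and whose axes are the flange's). Camera axes: x right, y up, looking along -z (the intrinsics and any distortion apply to the point x, -y, -z); pixel columns grow to the right and rows downward; lengths in mm; the calibration is good to about 2 mm. A picture is of the moment at which its call begins: read the wrist's pose just before it. There is no depth.
A pose or a line that the arm cannot do raises IKError and nothing moves.
- job_done(): hands the job in; it is judged then, once.
Readings, each from a call of its own:
- current_t(): time.
- current_joint_pos(): joint angles.
- current_qd(): joint speeds.
- current_joint_torque(): joint torques, N m.
- current_ee_pos(): TCP position.
- current_tool_rot(): TCP orientation.
- current_force(): force on the tool from outside, world axes, zero at the start.
- current_moment(): the same for the moment, N m.
- current_grip_width(): finger opening in mm.
- current_grasp_force(): force on a finger pad.
Only numpy, scipy, OpenCV 4.12 (cv2) and the standard library are available. Lean on these libraries where they do the work, as an engineer would, in place of code of your own. Each camera call takes 0.05 s, during which the arm holds its last target. There are 200 camera calls.

## Working session

There is one attempt and no reset: what is moved stays moved. The work goes in short steps, each a Python script; the robot and the scene stay as the last script left them, time stands still between calls to the robot, and variables do not carry over. Pictures are saved under pics/ and viewed, at most 10 in all, crops included, and the job is handed in when it is done.

```bash
mkdir -p pics; ls
python3 - <<'E'
from rig import *
import cv2,numpy as np
for n in ("scene","side"):
    s=snapshot(n); cv2.imwrite(f"pics/{n}0.png",s["frame"][:,:,::-1]); np.savez(f"{n}0.npz",**s)
    print(n,[k for k in s],s["mtx"].tolist(),s["extrinsics"].round(3).tolist() if hasattr(s["extrinsics"],"round") else s["extrinsics"])
    print({k:v for k,v in s.items() if k not in("frame","mtx","extrinsics")})
E
```

```text
pics
scene ['frame', 'mtx', 'extrinsics'] [[623.8103321387797, 0.0, 333.2455688071047], [0.0, 623.8103321387797, 234.85786076093763], [0.0, 0.0, 1.0]] [[-0.108, 0.994, 0.014, 73.264], [-0.769, -0.092, 0.632, 350.48], [0.63, 0.057, 0.775, -1916.388], [0.0, 0.0, 0.0, 1.0]]
{}
side ['frame', 'mtx', 'extrinsics'] [[530.8420950905958, 0.0, 319.3817837519943], [0.0, 530.8420950905958, 240.37311732847297], [0.0, 0.0, 1.0]] [[0.991, -0.135, -0.021, -562.612], [0.084, 0.483, 0.872, -136.582], [-0.108, -0.865, 0.49, -1341.382], [0.0, 0.0, 0.0, 1.0]]
{}
```

View pics/scene0.png

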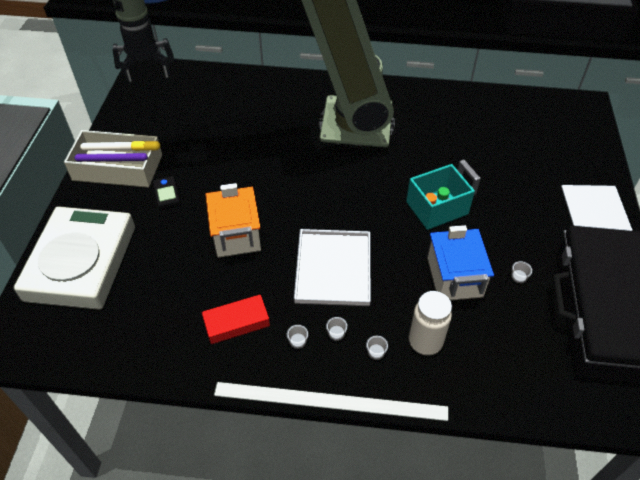

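View pics/side0.png

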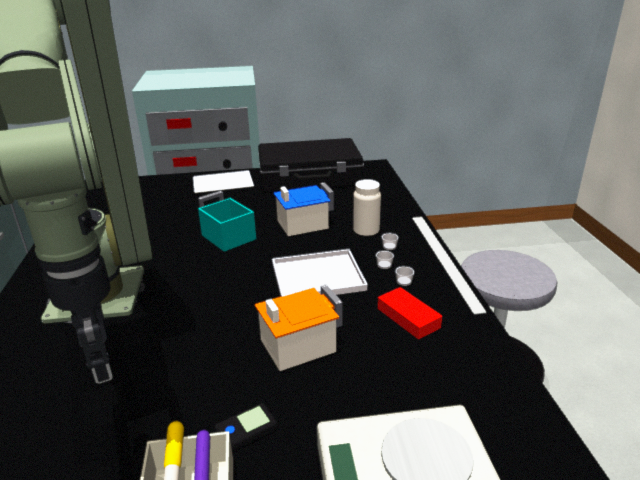

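The blue tub is at about (460,265) in the scene view with its white grip at (457,232). The tray is at (333,267), and the turquoise look-alike at (440,195) sits just in front of the blue tub. In the side view the blue lid is at (302,197) and its grip at (284,193). I'll measure these next.

```bash
cat > h.py <<'E'
import numpy as np,cv2
def load(n): return dict(np.load(n))
def ray(s,p):
    E=s["extrinsics"];R,t=E[:3,:3],E[:3,3]
    u,v=np.asarray(p,float).T
    K=s["mtx"]; d=np.stack([(u-K[0,2])/K[0,0],-(v-K[1,2])/K[1,1],-np.ones_like(u)],1)@R
    return -R.T@t,d
def plane(s,p,z):
    c,d=ray(s,np.atleast_2d(p)); return (c+d*((z-c[2])/d[:,2])[:,None])[:,:2]
def tri(s1,p1,s2,p2):
    A=[];b=[]
    for s,p in((s1,p1),(s2,p2)):
        c,d=ray(s,np.atleast_2d(p)); d=d[0]/np.linalg.norm(d[0]); P=np.eye(3)-np.outer(d,d);A.append(P);b.append(P@c)
    x=np.linalg.solve(A[0]+A[1],b[0]+b[1]); return x,[np.linalg.norm(a@x-q) for a,q in zip(A,b)]
def proj(s,X):
    q=s["extrinsics"]@np.append(X,1.);K=s["mtx"];return np.array([K[0,2]+K[0,0]*q[0]/-q[2],K[1,2]-K[1,1]*q[1]/-q[2]])
def blob(mask,roi):
    m=np.zeros_like(mask);x0,y0,x1,y1=roi;m[y0:y1,x0:x1]=mask[y0:y1,x0:x1]
    n,l,st,c=cv2.connectedComponentsWithStats(m.astype(np.uint8)); i=1+np.argmax(st[1:,4]); return (l==i).astype(np.uint8),c[i],st[i]
def hull(m): return max(cv2.findContours(m,0,1)[0],key=cv2.contourArea)[:,0]
E
python3 - <<'E'
from h import *
S={n:load(n+"0.npz") for n in("scene","side")}
g={}
for n,roi,groi,troi in(("scene",(420,215,505,300),(440,222,475,245),(285,220,380,310)),("side",(260,175,345,240),(275,184,293,204),(265,245,375,305))):
    s=S[n];h=cv2.cvtColor(s["frame"],cv2.COLOR_RGB2HSV)
    bl=(h[...,0]>100)&(h[...,0]<130)&(h[...,1]>130)&(h[...,2]>60)
    m,c,st=blob(bl,roi);W=plane(s,hull(m),96.)
    print(n,"blue",st,"rect",cv2.minAreaRect(W.astype(np.float32)))
    ap=cv2.approxPolyDP(hull(m),3,True)[:,0];print(np.c_[ap,plane(s,ap,96.).round(1)].tolist())
    wh=(h[...,1]<60)&(h[...,2]>140)
    m,c,st=blob(wh,groi);print("grip px",c,st);g[n]=c
    m,c,st=blob((h[...,1]<60)&(h[...,2]>120),troi)
    for z in(18.,):
        W=plane(s,hull(m),z);print("tray",st,cv2.minAreaRect(W.astype(np.float32)))
    y0,y1,x0,x1=(205,310,400,515) if n=="scene" else (165,245,185,350)
    cv2.imwrite(f"pics/{n}crop.png",cv2.resize(s["frame"][y0:y1,x0:x1,::-1],None,fx=5 if n=="scene" else 4,fy=5 if n=="scene" else 4,interpolation=cv2.INTER_CUBIC))
print("grip 3d (block centre ~z112-128)",tri(S["scene"],g["scene"],S["side"],g["side"]))
E
```

```text
scene blue [ 430  228   65   53 2288] rect ((555.920166015625, 288.63922119140625), (145.1871337890625, 124.15204620361328), 12.560162544250488)
[[478.0, 228.0, 472.9, 332.1], [468.0, 229.0, 479.0, 307.7], [459.0, 239.0, 513.2, 285.1], [449.0, 239.0, 516.1, 261.1], [448.0, 231.0, 491.2, 259.0], [430.0, 233.0, 502.8, 215.4], [443.0, 280.0, 639.0, 246.4], [482.0, 273.0, 608.6, 336.1], [493.0, 276.0, 614.2, 361.0]]
grip px [457.88541667 228.33333333] [450 225  17   8  96]
tray [ 294  229   77   75 5338] ((567.24951171875, -12.777984619140625), (224.36326599121094, 182.25196838378906), 4.249151706695557)
side blue [273 185  58  25 841] rect ((556.8042602539062, 292.35687255859375), (153.4673309326172, 136.23504638671875), 13.079286575317383)
[[330.0, 200.0, 635.5, 247.4], [317.0, 185.0, 612.1, 365.1], [288.0, 189.0, 519.0, 350.7], [286.0, 202.0, 505.2, 256.8], [280.0, 191.0, 493.3, 339.9], [273.0, 192.0, 471.5, 336.3], [286.0, 209.0, 501.4, 209.6]]
grip px [285.04166667 193.04166667] [281 186   8  15  72]
tray [ 272  249   96   55 3396] ((563.5974731445312, -39.77476501464844), (218.83407592773438, 244.44085693359375), 4.138919353485107)
grip 3d (block centre ~z112-128) (array([502.86369264, 277.60423164, 118.25989031]), [np.float64(3.119067928017555), np.float64(3.119067928017465)])
```

View pics/scenecrop.png

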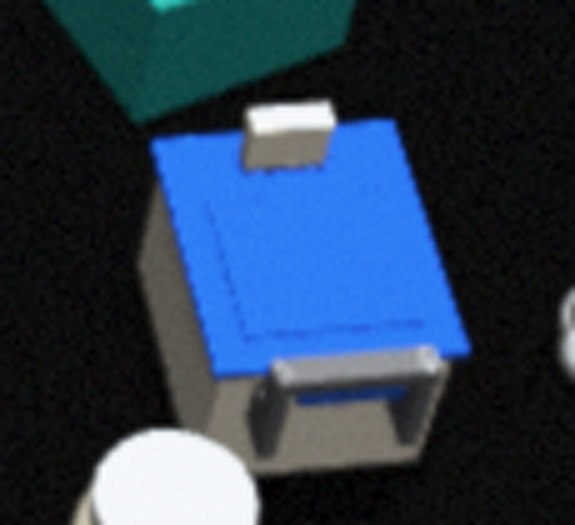

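```bash
cat >> h.py <<'E'
from scipy.spatial.transform import Rotation as Rn
def quat(yaw,pitch=0,flip=1):
    "tool for lid with yaw, tipped front-up by pitch (rad); fingers close along lid x"
    L=Rn.from_euler('ZY',[yaw,pitch])       # +rot about y: -x goes up
    y=np.array([flip,0,0.]);z=np.array([0,0,-1.]);T=np.stack([np.cross(y,z),y,z],1)
    q=(L*Rn.from_matrix(T)).as_quat(); return [float(v) for v in (q[3],*q[:3])]
E
python3 - <<'E'
from rig import *
from h import *
S={n:load(n+"0.npz") for n in("scene","side")}
print("grip top at z128",plane(S["scene"],[457.5,228],128.))
yaw=np.radians(12.8)
for f in(1,-1):
  for p in([506,278,180],[540,288,200]):
    for pit in(0,.38): print(f,p,pit,solve_ik(p,quat(yaw,pit,f)))
  print(f,"tray",solve_ik([505,-25,60],quat(np.radians(4.2),0,f)))
E
```

```text
grip top at z128 [[506.43910656 276.3225994 ]]
1 [506, 278, 180] 0 [ 4.82467607e-01  3.38782202e-01  1.59694676e+00 -4.44089210e-16
  1.20586369e+00  2.59065462e-01]
1 [506, 278, 180] 0.38 [0.43559079 0.54975413 1.31129552 0.07845804 1.65254267 0.20387641]
1 [540, 288, 200] 0 [ 4.71165371e-01  3.80228053e-01  1.48144469e+00 -4.44089210e-16
  1.27991991e+00  2.47763226e-01]
1 [540, 288, 200] 0.38 [0.42842242 0.59763505 1.17457081 0.07670563 1.74165789 0.20382755]
1 tray [-7.22109540e-02  3.52621908e-01  1.92371923e+00 -4.44089210e-16
  8.65251516e-01 -1.45514783e-01]
-1 [506, 278, 180] 0 None
-1 [506, 278, 180] 0.38 None
-1 [540, 288, 200] 0 None
-1 [540, 288, 200] 0.38 None
-1 tray None
```

Run:
```python
from rig import *
from h import *
line_to([179,-546,300],rate=250)
goto([506,278,260],quat(np.radians(12.8)))
set_gripper(60)
P=np.array(current_ee_pos());Q=np.array(current_tool_rot());s=snapshot("wrist");print(P,Q,current_t())
R=Rn.from_quat(np.r_[Q[1:],Q[0]]).as_matrix()
T=np.eye(4);T[:3,:3]=R;T[:3,3]=P
s["extrinsics"]=np.linalg.inv(T@s["T_tool_cam"]);np.savez("w0.npz",**s)
cv2.imwrite("pics/w0.png",s["frame"][:,:,::-1])
yaw=np.radians(12.8);c=np.array([556.5,289]);
for l in([-52,0,128],[-70,60,96],[-70,-60,96],[70,-60,96],[70,60,96]):
    e=c+np.array([np.cos(yaw)*l[0]-np.sin(yaw)*l[1],np.sin(yaw)*l[0]+np.cos(yaw)*l[1]])
    print(l,proj(s,np.append(e,l[2])).round(1))
```

```text
[506.07430053 277.87289446 260.01455697] [6.01432202e-06 6.23978464e-01 7.81441537e-01 1.27810297e-05] 4.1667
[-52, 0, 128] [321.9 225.8]
[-70, 60, 96] [302.6 155.1]
[-70, -60, 96] [304.4 275.7]
[70, -60, 96] [440.9 275.7]
[70, 60, 96] [453.  155.1]
```

View pics/w0.png

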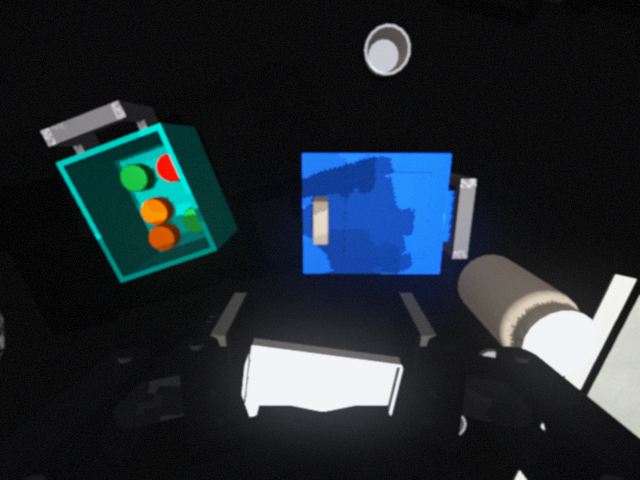

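The wrist view agrees with the computed lid pose to about 2 mm: plate corners at (302,153), (304,274), (440,274) and (452,153), and grip at (321,221). I'll grasp it now.

```bash
cat >> h.py <<'E'
YAW=np.radians(12.8)
C=np.array([556.5,289,80.]); PIV=np.array([65,0,10.]);G=np.array([-52,0,20.])
def lidpose(pitch,off_x=0,off_z=0):
    "TCP when lid is tipped about its back edge, then slid by off_x along its own x and off_z up"
    L=Rn.from_euler('ZY',[YAW,pitch]);piv=C+Rn.from_euler('Z',YAW).apply(PIV)
    return (piv+L.apply(G-PIV+[off_x,0,0])+[0,0,off_z]).tolist(),quat(YAW,pitch)
E
python3 - <<'E'
from rig import *
from h import *
p,q=lidpose(0)
line_to([p[0],p[1],150],q,rate=150); line_to(p,q,rate=60)
print(p,current_force()); set_gripper(0,40); wait(.2)
print(current_grip_width(),current_grasp_force(),current_force(),current_moment(),current_ee_pos())
E
```

```text
[505.7922335761107, 277.4794781237877, 100.0] [ 0.17566946 -0.31127445  0.37933722]
0.02727628957646891 1.7914387956261635 [-1.27363663  0.49018507  2.87566919] [-0.00358419  0.1353864   0.02638988] [505.94508813 277.56777615 100.28191737]
```

Run:
```python
from rig import *
from h import *
a=snapshot("wrist")["frame"];b=snapshot("side")["frame"];c=snapshot("scene")["frame"]
b=cv2.resize(b[150:260,170:350],(400,244),interpolation=cv2.INTER_CUBIC);c=cv2.resize(c[170:310,380:530],(400,373),interpolation=cv2.INTER_CUBIC)
o=np.zeros((600,800,3),np.uint8);o[:300,:400]=cv2.resize(a,(400,300));o[:244,400:]=b;o[227+0:600,0:400][74:]=c[74:];
cv2.imwrite("pics/g1.png",o[:,:,::-1])
```

```text
(no output)
```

View pics/g1.png

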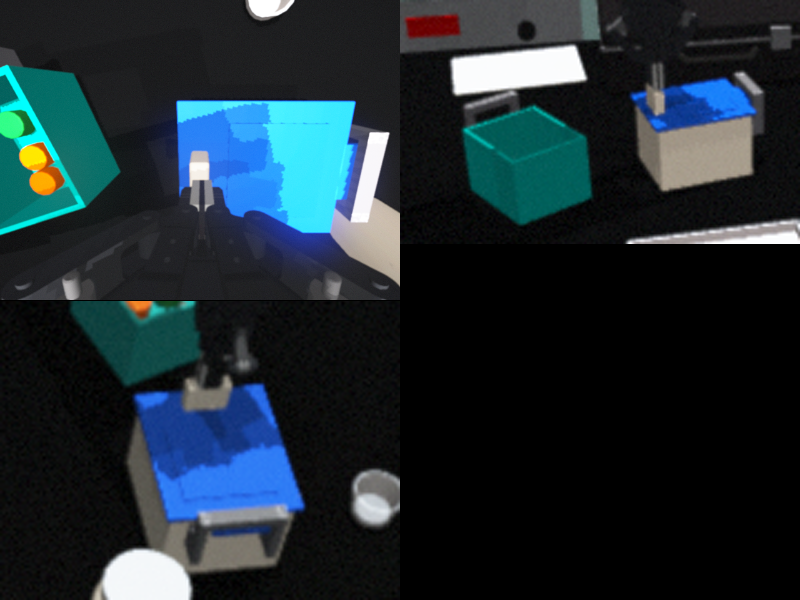

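The fingers shut on nothing. The white block is at wrist (199,165) in the half-size inset, just beyond the finger tips. I'll check where the TCP should appear in each view.

Run:
```python
from rig import *
from h import *
P=np.array(current_ee_pos());Q=np.array(current_tool_rot());a=snapshot("wrist")
T=np.eye(4);T[:3,:3]=Rn.from_quat(np.r_[Q[1:],Q[0]]).as_matrix();T[:3,3]=P
a["extrinsics"]=np.linalg.inv(T@a["T_tool_cam"]); print(a["T_tool_cam"].round(2).tolist(),P,Q)
V={"wrist":a,"side":snapshot("side"),"scene":snapshot("scene")}
gt=np.array([505.8,277.5,128.])
out=[]
for n,r in(("wrist",110),("side",45),("scene",45)):
    s=V[n];t=proj(s,P);g=proj(s,gt);print(n,"tcp",t.round(1),"grip top",g.round(1))
    f=s["frame"].copy();k=380/(2*r)
    c=t.round().astype(int);x0=min(max(c[0]-r,0),640-2*r);y0=min(max(c[1]-r,0),480-2*r)
    im=cv2.resize(f[y0:y0+2*r,x0:x0+2*r],(264,264),interpolation=cv2.INTER_CUBIC)
    for p,col in((t,(255,0,0)),(g,(0,255,0))): cv2.drawMarker(im,tuple(((p-[x0,y0]+.5)*264/(2*r)).astype(int).tolist()),col,0,12,1)
    out.append(im)
cv2.imwrite("pics/g2.png",np.hstack(out)[:,:,::-1])
```

```text
[[0.0, 0.96, 0.28, 70.89], [1.0, -0.0, -0.0, 0.04], [-0.0, 0.28, -0.96, -170.88], [0.0, 0.0, 0.0, 1.0]] [505.96235992 277.58523461 100.28560033] [9.86514892e-05 6.23872368e-01 7.81526195e-01 2.54351965e-04]
wrist tcp [322.3 282.7] grip top [321.9 306.5]
side tcp [285.6 197.8] grip top [285.1 189.3]
scene tcp [456.1 235.3] grip top [458.  227.8]
```

View pics/g2.png

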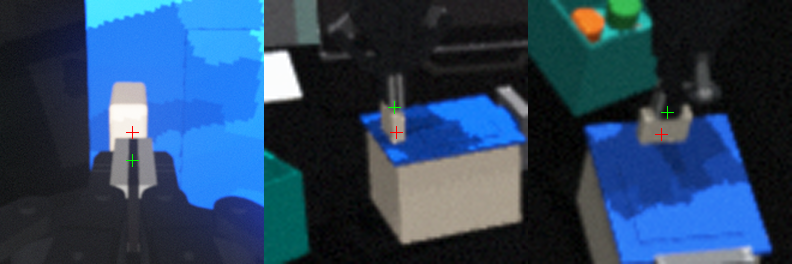

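The shut fingers appear to come up out of the block's top face. The grip position itself is right, at green (132,160). I'll reopen and close in small steps, reading the sensors each time.

Run:
```python
from rig import *
from h import *
def st(a): print(a,round(current_grip_width(),2),round(current_grasp_force(),2),np.round(current_force(),2),np.round(current_moment(),3),np.round(current_ee_pos(),1),round(current_t(),2))
set_gripper(40,20);st("open")
V={n:snapshot(n)["frame"] for n in("wrist","side","scene")}
for w in(30,22,18,16,14,12): set_gripper(w,20);st(w)
c=[V["wrist"][130:390,190:450],V["side"][150:240,240:330],V["scene"][190:280,410:500]]
c+=[snapshot(n)["frame"][s] for n,s in(("wrist",np.s_[130:390,190:450]),("side",np.s_[150:240,240:330]),("scene",np.s_[190:280,410:500]))]
c=[cv2.resize(i,(264,264),interpolation=cv2.INTER_CUBIC) for i in c]
cv2.imwrite("pics/g3.png",np.vstack([np.hstack(c[:3]),np.hstack(c[3:])])[:,:,::-1])
```

```text
open 40.09 0.0 [-0.42 -0.29  0.31] [-0.003 -0.057 -0.056] [505.3 277.3  99.4] 7.6
30 29.33 0.0 [-0.01 -0.07 -0.41] [ 0.026 -0.022  0.026] [505.8 277.5 100. ] 8.01
22 22.06 0.0 [-0.06  0.29 -0.27] [-0.027 -0.006  0.034] [505.8 277.5 100. ] 8.26
18 18.0 0.0 [ 0.83 -0.45  0.  ] [ 0.013  0.009 -0.026] [505.8 277.5 100. ] 8.47
16 16.18 0.39 [-0.05  0.15  0.93] [-0.077  0.11   0.005] [505.6 277.4 100. ] 8.69
14 13.84 0.55 [-0.69 -0.91  0.77] [-0.029  0.192 -0.051] [505.5 277.4  99.9] 8.91
12 12.04 1.29 [0.29 0.14 2.59] [ 0.005 -0.124  0.039] [506.7 277.8 100.5] 9.12
```

View pics/g3.png

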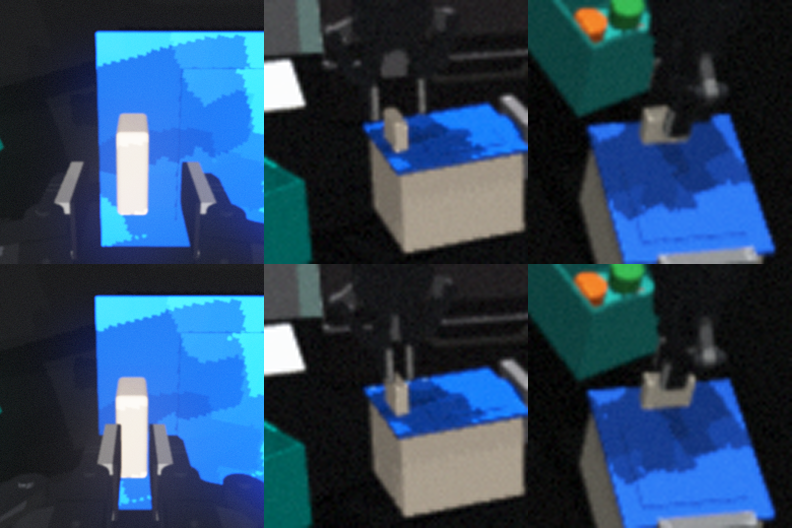

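At 40 mm opening (top row) the finger tips end near the block's top, around row 115 in the side crop. So the real tips sit higher than the TCP suggests, and they slid off over the top. I'll come down under force guard until they touch the plate, then back off and grip.

Run:
```python
from rig import *
from h import *
def st(a): print(a,round(current_grip_width(),2),round(current_grasp_force(),2),np.round(current_force(),2),np.round(current_moment(),3),np.round(current_ee_pos(),1),round(current_t(),2))
set_gripper(36,30); p,q=lidpose(0); st("o"); z=100
while z>72:
    z-=3; line_to([p[0],p[1],z],q,rate=40)
    F=np.mean([current_force() for _ in range(5)],0); print(z,F.round(1))
    if F[2]>4: break
V=[snapshot("side")["frame"][150:240,240:330],snapshot("wrist")["frame"][130:390,190:450]]
cv2.imwrite("pics/g4.png",np.hstack([cv2.resize(i,(390,390),interpolation=cv2.INTER_CUBIC) for i in V])[:,:,::-1])
```

```text
o 36.01 0.0 [-0.36 -0.18  0.02] [ 0.016 -0.001 -0.003] [505.2 277.3  99.5] 9.63
97 [-0.2  0.2 -0.3]
94 [-0.2  0.2 -0.2]
91 [-0.2  0.5 -0.7]
88 [-0.5  0.6 -0.1]
85 [0.4 0.1 0.1]
82 [-0.  0.  0.]
79 [ 0.7  0.  -0.3]
76 [-0.4  0.1  0.2]
73 [-1.   0.9 -0.5]
70 [-1.3  0.3  0.8]
```

View pics/g4.png

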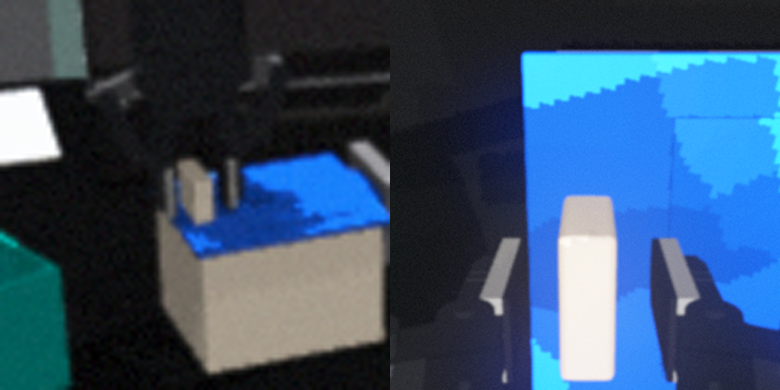

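The side view now shows the fingers straddling the block, with tips just above the plate. They end about 25 mm short of the nominal TCP, so I'll use that offset. I'll raise slightly and grip.

```bash
sed -i 's/G=np.array(\[-52,0,20.\])/G=np.array([-52,0,-4.])/' h.py
python3 - <<'E'
from rig import *
from h import *
def st(a): print(a,round(current_grip_width(),2),round(current_grasp_force(),2),np.round(current_force(),2),np.round(current_moment(),3),np.round(current_ee_pos(),1),round(current_t(),2))
p,q=lidpose(0); line_to(p,q,rate=40); set_gripper(0,45); wait(.2); st("grip")
if 11<current_grip_width()<17:
    for d in(4,8,12):
        p,q=lidpose(np.radians(d),0,min(2,d/4)); line_to(p,q,rate=40); st(d)
        if np.linalg.norm(current_force())>12: break
E
```

```text
grip 13.07 44.72 [-0.44  1.25  2.16] [-0.071  0.012 -0.042] [505.9 277.5  76.2] 13.05
4 13.06 44.31 [ 0.16 -0.12 -0.79] [ 0.022 -0.033 -0.04 ] [504.8 277.1  84.4] 13.43
8 13.17 44.24 [-0.03  0.52 -1.93] [ 0.029 -0.059  0.051] [504.5 277.   93.7] 13.82
12 13.35 44.25 [-0.38 -0.37 -1.41] [ 0.036 -0.068  0.039] [505.  277.2 102.1] 14.18
```

Run:
```python
from rig import *
from h import *
def st(a): print(a,round(current_grip_width(),2),round(current_grasp_force(),2),np.round(current_force(),2),np.round(current_moment(),3),np.round(current_ee_pos(),1),round(current_t(),2))
for d in(16,20,22):
    p,q=lidpose(np.radians(d),0,2); line_to(p,q,rate=40); st(d)
    if np.linalg.norm(current_force())>12: break
wait(.3)
V=[snapshot("side")["frame"][140:240,240:340],snapshot("scene")["frame"][190:310,410:530]]
cv2.imwrite("pics/t1.png",np.hstack([cv2.resize(i,(390,390),interpolation=cv2.INTER_CUBIC) for i in V])[:,:,::-1])
for d in(15,30,50): print(d,solve_ik(*lidpose(np.radians(22),-d,3)) is not None)
```

```text
16 13.11 44.26 [ 0.42 -0.11 -1.89] [ 0.047 -0.062 -0.018] [506.  277.5 110.4] 14.53
20 13.0 44.27 [ 0.06  0.25 -1.88] [ 0.087 -0.161 -0.033] [507.6 277.9 118.5] 14.89
22 13.15 44.29 [ 0.47 -0.96 -1.83] [ 0.024 -0.251 -0.006] [508.8 278.1 122.6] 15.14
15 True
30 True
50 True
```

View pics/t1.png

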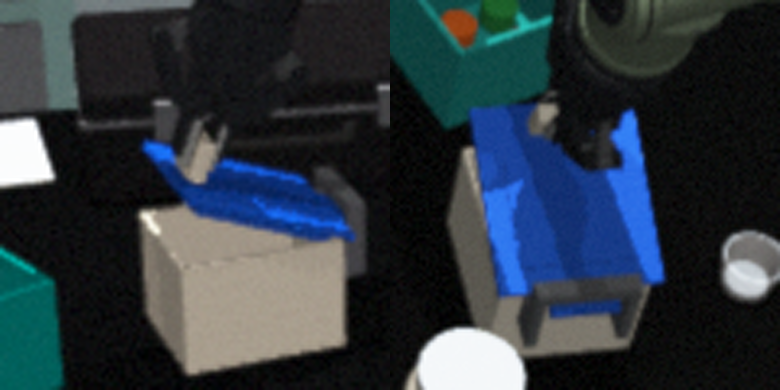

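Lid is tipped 22° with its tongue, at about (585,305) in the right crop, still under the keeper and the tub unmoved. Next I'll draw it out, lift, level and carry it over the tray.

Run:
```python
from rig import *
from h import *
def st(a): print(a,round(current_grip_width(),2),round(current_grasp_force(),2),np.round(current_force(),2),np.round(current_moment(),3),np.round(current_ee_pos(),1),round(current_t(),2))
for d in(15,32,50):
    line_to(*lidpose(np.radians(22),-d,3),rate=60); st(d)
    if np.linalg.norm(current_force())>12: raise SystemExit
p,q=lidpose(np.radians(22),-50,93);line_to(p,q,rate=100);st("up")
line_to([p[0],p[1],p[2]],quat(YAW),rate=60)
ty=np.radians(4.2)
line_to([502,-17.5,190],quat(ty),rate=150);line_to([502,-17.5,30],quat(ty),rate=100);st("over")
s=snapshot("scene");e=snapshot("side")
V=[s["frame"][180:330,265:415],e["frame"][190:320,255:385]]
cv2.imwrite("pics/p1.png",np.hstack([cv2.resize(i,(390,390),interpolation=cv2.INTER_CUBIC) for i in V])[:,:,::-1])
h=cv2.cvtColor(s["frame"],cv2.COLOR_RGB2HSV);m,c,b=blob((h[...,0]>100)&(h[...,0]<130)&(h[...,1]>130)&(h[...,2]>60),(270,180,410,330))
print("blue",cv2.minAreaRect(plane(s,hull(m),50.).astype(np.float32)))
```

```text
15 13.12 44.29 [-1.08 -0.56 -1.84] [ 0.026 -0.213  0.017] [495.3 275.1 129.9] 15.95
32 13.58 44.29 [ 0.52 -0.16 -2.54] [ 0.095 -0.216 -0.021] [479.9 271.6 136.2] 16.38
50 13.34 44.29 [ 0.33 -0.3  -2.42] [ 0.052 -0.219  0.01 ] [463.6 268.  142.9] 16.83
up 12.9 44.29 [ 0.14 -0.08 -1.52] [ 0.066 -0.196 -0.013] [463.5 267.8 231.9] 17.88
over 13.27 44.23 [-0.48  0.14 -1.91] [0.028 0.072 0.011] [502.4 -17.5  30.5] 22.26
blue ((566.722900390625, -12.311653137207031), (158.91162109375, 118.13057708740234), 4.3027520179748535)
```

View pics/p1.png

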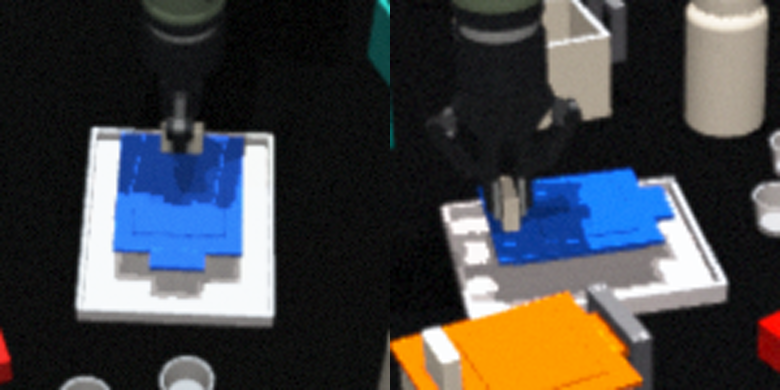

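The lid hangs level over the tray and centred: its extent is centred at (567,-12) and the tray at (563,-13). I'll lower it under force guard, release and retreat.

Run:
```python
from rig import *
from h import *
def st(a): print(a,round(current_grip_width(),2),np.round(current_force(),2),np.round(current_moment(),3),np.round(current_ee_pos(),1),round(current_t(),2))
q=quat(np.radians(4.2)); z=30; b=np.mean([current_force()[2] for _ in range(10)])
for z in[15,10]+list(np.arange(8,-8,-1.)):
    line_to([500,-17.5,float(z)],q,rate=30); F=np.mean([current_force()[2] for _ in range(10)])
    if z<9: print(z,round(F-b,2))
    if F-b>3: break
st("down"); set_gripper(36); wait(.3); st("open")
line_to([500,-17.5,float(z)+120],q,rate=100); wait(.5)
s=snapshot("scene");h=cv2.cvtColor(s["frame"],cv2.COLOR_RGB2HSV)
B=(h[...,0]>100)&(h[...,0]<130)&(h[...,1]>130)&(h[...,2]>60)
m,c,bb=blob(B,(270,180,410,330)); print("lid",cv2.minAreaRect(plane(s,hull(m),20.).astype(np.float32)))
s0=load("scene0.npz"); d=cv2.absdiff(s["frame"],s0["frame"]).max(2)
for n,(x0,y0,x1,y1) in dict(orange=(195,180,270,262),bottle=(408,290,452,356),turq=(400,160,482,228),tubfront=(428,250,492,302),kit=(195,290,275,345),cups=(285,315,390,362),cup3=(508,258,535,286)).items(): print(n,(d[y0:y1,x0:x1]>60).mean().round(3))
st("end")
```

```text
8.0 0.3
7.0 -0.03
6.0 0.7
5.0 0.44
4.0 -0.22
3.0 0.37
2.0 0.44
1.0 0.45
0.0 1.78
-1.0 10.9
down 13.47 [-2.55 -0.15  8.94] [ 0.016  0.483 -0.005] [ 5.002e+02 -1.750e+01  1.000e-01] 25.83
open 36.1 [ 0.21 -0.07  0.29] [-0.062 -0.03   0.068] [500.  -17.5  -1.1] 26.48
lid ((565.6319580078125, -12.355667114257812), (158.52728271484375, 117.13736724853516), 4.278871536254883)
orange 0.0
bottle 0.0
turq 0.008
tubfront 0.435
kit 0.0
cups 0.0
cup3 0.0
end 35.78 [ 0.66  0.87 -0.63] [-0.001 -0.014  0.035] [500.  -17.5 119. ] 28.38
```

Run:
```python
from rig import *
print(job_done())
```

```text
the job is handed in; nothing more can be done
None
```

The job is handed in: the blue lid was tipped to 22°, drawn out from under the keeper, and laid and released flat in the tray (first contact at the expected height), with the orange tub, jar, red box and cups unchanged in the scene camera, but the blue tub's and the meter's final positions were not checked and no verdict came back.

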